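# Show where the stray varnish bottle belongs

### The job

Show the trainee where the stray varnish bottle goes: with the gripper pointing down, point at the varnish bottle that stands outside the wooden stand, fingertips about 2 to 4 cm above its cap, and stay there for two seconds; then point in the same way at the stand's one empty hole, fingertips about 2 to 4 cm above the stand, for two seconds, and finish still pointing there. Only point: touch, move and lift nothing, and do not come down low over any of the other bottles or the tub.

Things in the scene. Friction and masses are not known exactly. Their poses are not given: they have to be found in the camera images.
- stray_bottle: the stray: a small round varnish bottle with a tall narrow brush cap, 31 mm across, 72 mm tall (cap 13 mm across, the top 32 mm), the only varnish bottle on the bare table outside the stand; origin at the centre of its underside, on the table (z = 0), z up; loose, 55 g
- empty_place: the one empty hole of the stand: origin at the centre of the floor of the hole (a 1 mm cork disc covers the floor), 22 mm below the stand's top face; the hole is 35 mm across
- stand: the fixed wooden stand on the table for varnish bottles, 116 mm (its x) by 172 mm (its y), 30 mm high, origin at the centre of its underside; six blind holes 22 mm deep at x = -28 and +28 mm, y = -56, 0 and +56 mm; five hold bottles, any one may be empty
- needle_bottle: bystander on the bare table: a slim squeeze bottle with a steel needle tip, 26 mm across, 104 mm tall to the needle's point; origin at the centre of its underside; loose
- tub: bystander on the bare table: a low screw-lid tub, 55 mm across, 44 mm tall; origin at the centre of its underside; loose
- rack_bottle_0: a varnish bottle with a tall brush cap standing in a hole of the stand, up to 31 mm across, 72 mm tall, its top 80 mm above the table; origin at the centre of its underside; loose
- rack_bottle_1: a varnish bottle with a tall brush cap standing in a hole of the stand, up to 31 mm across, 72 mm tall, its top 80 mm above the table; origin at the centre of its underside; loose
- rack_bottle_2: a varnish bottle with a tall brush cap standing in a hole of the stand, up to 31 mm across, 72 mm tall, its top 80 mm above the table; origin at the centre of its underside; loose
- rack_bottle_3: a varnish bottle with a tall brush cap standing in a hole of the stand, up to 31 mm across, 72 mm tall, its top 80 mm above the table; origin at the centre of its underside; loose
- rack_bottle_4: a varnish bottle with a tall brush cap standing in a hole of the stand, up to 31 mm across, 72 mm tall, its top 80 mm above the table; origin at the centre of its underside; loose

How it is judged:
On the way, in this order (a step that is already met when the one before it is completed fails the run):
1. the tool points down at the stray bottle from just above its cap and dwells (horizontal distance between the grasp point and stray_bottle below 0.025 m and height (world z) of the grasp point below 0.145 m and angle between the grasp point's own z axis and vertical above 2.45 rad), for 1.5 s.
2. the tool points down at the empty hole of the stand from just above it and dwells (horizontal distance between the grasp point and empty_place below 0.022 m and height (world z) of the grasp point below 0.115 m and angle between the grasp point's own z axis and vertical above 2.45 rad), for 1.5 s.
At the end, for the whole second after the job is handed in: The tool still points down (within about 40 degrees) at the empty hole: TCP within 22 mm of the hole's centre horizontally and less than 85 mm above the stand's top; every bottle and the tub is within 8 mm of where it started, the stray bottle upright (all of step 2 and distance of each of rack_bottle_0, rack_bottle_1, rack_bottle_2, rack_bottle_3, rack_bottle_4, stray_bottle, needle_bottle, tub from where it was at the start of the episode below 0.008 m and angle between stray_bottle's own z axis and vertical below 0.1 rad); the robot touches nothing.
It fails at once if the fingers or the arm touch something (contact force between any of the fingers, the arm and anything else above 0.5 N).
It fails at once if a bottle or the tub is moved, lifted or carried (8 mm) (distance of any of rack_bottle_0, rack_bottle_1, rack_bottle_2, rack_bottle_3, rack_bottle_4, stray_bottle, needle_bottle, tub from where it was at the start of the episode above 0.008 m).
It fails at once if the tool comes down low over a wrong thing (TCP within 18 mm of its axis and lower than about 40 mm above its top) ((horizontal distance between the grasp point and rack_bottle_0 below 0.018 m and height (world z) of the grasp point below 0.12 m) or (horizontal distance between the grasp point and rack_bottle_1 below 0.018 m and height (world z) of the grasp point below 0.12 m) or (horizontal distance between the grasp point and rack_bottle_2 below 0.018 m and height (world z) of the grasp point below 0.12 m) or (horizontal distance between the grasp point and rack_bottle_3 below 0.018 m and height (world z) of the grasp point below 0.12 m) or (horizontal distance between the grasp point and rack_bottle_4 below 0.018 m and height (world z) of the grasp point below 0.12 m) or (horizontal distance between the grasp point and needle_bottle below 0.018 m and height (world z) of the grasp point below 0.14 m) or (horizontal distance between the grasp point and tub below 0.018 m and height (world z) of the grasp point below 0.085 m)).
It also fails if it takes over 40 s, if anything falls off the work surface, if the arm or the gripper's body presses on something with over 40 N, if the wrist force passes 120 N, or if a joint passes its speed limit or range.

### The arm

A 6-joint arm with a two-finger parallel gripper is mounted at the origin on the work surface; the furniture and walls round the work are solid. World frame = base frame: x ahead of the robot, y to its left, z up, the work surface at z = 0. Lengths are in m, angles in rad, forces in N, time in s.
With the tool pointing down it reaches from about 0.375 to 0.9 m from the base axis. Payload 3.1 kg.
Tool frame: the origin (TCP) lies between the finger pads, 19 mm behind the fingertips; this is the grasp point; z points along the fingers, y is the line along which they close (so a half turn about z gives the same grasp; the last joint's range is limited). The gripper opens to 85 mm and grips with 20 to 120 N. Pads are 22 mm wide; open, the fingers measure 114 mm over their backs; the gripper's body (76 mm by 85 mm) begins 54 mm behind the grasp point. The pads swing forward as they close: fully open they stand 13 mm farther back than shut.
Start: joints at [-1.329, 0.527, 1.433, -0, 1.181, -0.178], TCP at [0.255, -0.57, 0.25] pointing down, gripper open.
Joint ranges: [-3.08, 3.08], [-0.75, 2.2], [0.22, 2.44], [-1.43, 4.57], [0, 2.65], [-2.85, 2.85]. Speed limits (rad/s): [2.79, 2.79, 3.14, 3.14, 3.14, 3.14].

### API

Orientations are given as a unit quaternion [x, y, z, w].
In Python, from station import manip gives the robot as it stands.
- The arm moves only by the shell command python3 drive.py 'ROWS' [FORCE]. ROWS is rows parted by semicolons, their numbers by spaces, 1 to 20 of them, each of 5 numbers: dx, dy, dz in m, then a turn about the tool's z in rad, then the opening from 0.0 (shut) to 1.0 (fully open); each row is the pose to reach, as a shift and turn from the pose commanded when the command began, along the tool's axes at that moment; what a row does not reach only later rows make up. A row lasts 1/10 s, in which the tool goes at most 0.05 m and 0.15 rad, less where a joint would pass 70% of its speed; a pose out of reach is approached as far as the arm can. The fingers move at their own pace and stop on an object; FORCE is the grip in N (left out, the last holds). Time passes only in rows, so rows that do not move let the fingers close. It prints the time, the measured TCP pose, the force, the opening and the grip force at its end.
- manip.sense(): the state, without advancing time (a new reading comes with each control period).
- manip.snapshot(name): name is "scene" or "side" or "wrist"; returns a dict with "pixels" (400x640x3 uint8, red, green, blue), "range_z" (400x640 float32, m along the optical axis (not along the pixel's ray), 0 where there is no reading), "fov_y" (degrees; the focal length in pixels is half the picture's height over the tangent of half this angle, whatever the lens; pixels are square), "cx", "cy" (the principal point, pixels), "R" (3x3) and "t" (3): a world point X has camera coordinates R X + t; the wrist camera has in their place "hand_eye" (4x4, takes a point from camera to tool coordinates, whose origin is the TCP and whose axes are the flange's). Camera axes: x right, y down, z forward; pixel columns grow to the right and rows downward; lengths in m; the calibration is good to about 2 mm. The wrist camera is an equidistant fisheye: a pixel r from the principal point sees the ray r / f radians off the axis. A picture is of the moment at which its call begins: read the wrist's pose just before it.
- manip.sign_off(): hands the job in; it is judged then, once.
The state is a dict: "t": time; "q": joint angles; "qd": joint speeds; "tau": joint torques, N m; "tcp_pos": TCP position; "tool_rot": TCP orientation; "force": force on the tool from outside, world axes, zero at the start; "ft_torque": the same for the moment, N m; "finger_gap": opening from 0.0 (shut) to 1.0 (fully open); "gripper_force": force on a finger pad.
Only numpy, scipy, OpenCV 4.12 (cv2) and the standard library are available. Lean on these libraries where they do the work, as an engineer would, in place of code of your own. Each camera call takes 0.05 s, during which the arm holds its last target. There are 200 camera calls.

## Working session

There is one attempt and no reset: what is moved stays moved. The work goes in short steps, Python scripts to look and compute and a shell command to move; the robot and the scene stay as the last step left them, time stands still between calls to the robot, and variables do not carry over. Pictures are saved under pics/ and viewed, at most 10 in all, crops included, and the job is handed in when it is done.

```bash
ls; mkdir -p pics; python3 - <<'E'
from station import manip
import cv2,numpy as np
s=manip.sense();print(s['t'],s['tcp_pos'],s['tool_rot'],s['finger_gap'])
for n in("scene","side"):
    d=manip.snapshot(n);np.savez(f'pics/{n}.npz',**d);cv2.imwrite(f'pics/{n}.png',d['pixels'][...,::-1])
    print(n,d['fov_y'],d['cx'],d['cy'],-d['R'].T@d['t'],(d['range_z']>0).mean())
E
```

```text
drive.py
pics
station.py
0.0 [ 0.25515586 -0.56980713  0.24901535] [ 9.77951665e-01  2.08828440e-01 -3.53259969e-05 -1.10551689e-03] 1.000385629037573
scene 47.39988448083393 317.43895873000247 200.0618718345727 [0.21389456 0.70954424 0.66820871] 0.9961796875
side 42.94801324825699 319.8718906378754 204.19099350448533 [ 0.3497496  -0.63446896  0.52824634] 0.99610546875
```

View pics/scene.png

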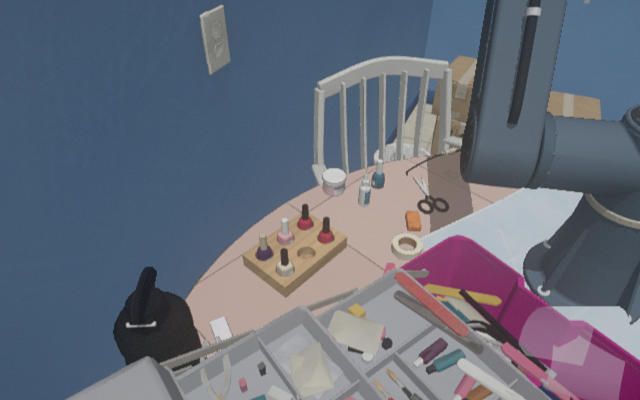

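View pics/side.png

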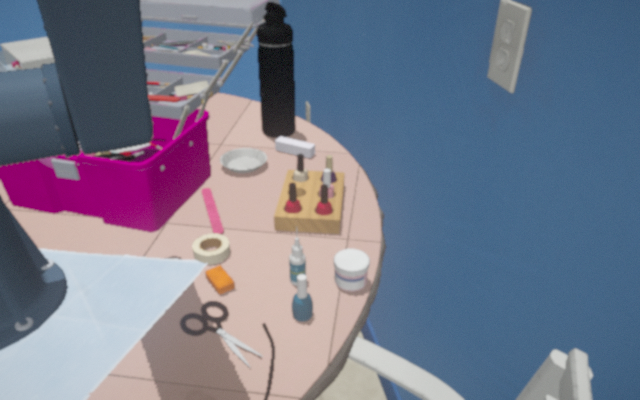

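The scene view shows the stand near (296,250), with its empty hole at about (307,252). A teal bottle is at (378,177), a slim bottle at (365,192) and the tub at (334,182). In the side view, the teal bottle is at (303,300), the slim needle bottle at (297,262), the tub at (351,270) and the stand at (312,200). I'll enlarge both.

```bash
python3 - <<'E'
import cv2,numpy as np
a=cv2.imread('pics/scene.png')[140:300,235:405];b=cv2.imread('pics/side.png')[140:330,255:385]
cv2.imwrite('pics/c1.png',cv2.resize(a,None,fx=3.5,fy=3.5,interpolation=cv2.INTER_CUBIC))
cv2.imwrite('pics/c2.png',cv2.resize(b,None,fx=3,fy=3,interpolation=cv2.INTER_CUBIC))
E
```

```text
(no output)
```

View pics/c1.png

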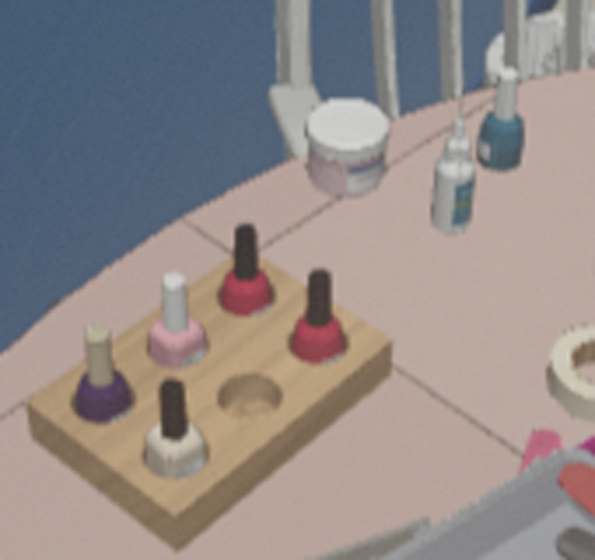

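View pics/c2.png

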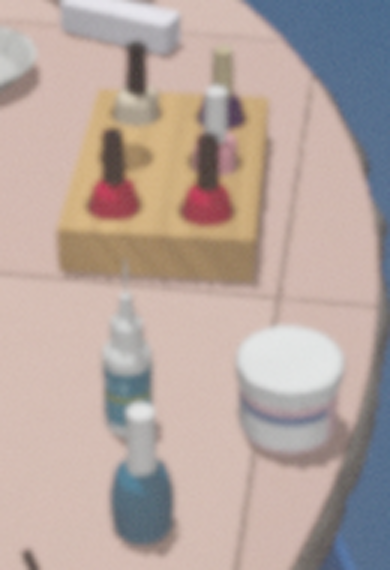

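In crop 1, the stray is the teal bottle, with its cap top at about (508,75). The needle bottle stands beside it, and the empty hole is the middle one of the near row at (250,396). In crop 2, the stray's cap top is at (141,410) and the partly hidden hole is at about (128,155). I'll triangulate these points.

```bash
cat > tri.py <<'E'
import numpy as np
S={n:dict(np.load(f'pics/{n}.npz')) for n in('scene','side')}
def ray(n,p):
    d=S[n];f=200/np.tan(np.radians(d['fov_y'])/2)
    v=d['R'].T@np.array([(p[0]-d['cx'])/f,(p[1]-d['cy'])/f,1]);return -d['R'].T@d['t'],v
def tri(p,q):
    (a,u),(b,v)=ray('scene',p),ray('side',q)
    u=u/np.linalg.norm(u);v=v/np.linalg.norm(v)
    k=np.linalg.lstsq(np.c_[u,-v],b-a,rcond=None)[0]
    P,Q=a+k[0]*u,b+k[1]*v;return (P+Q)/2,np.linalg.norm(P-Q)
def plane(n,p,z):
    a,v=ray(n,p);return a+v*(z-a[2])/v[2]
c1=lambda u,v:((u+.5)/3.5-.5+235,(v+.5)/3.5-.5+140)
c2=lambda u,v:((u+.5)/3-.5+255,(v+.5)/3-.5+140)
E
python3 - <<'E'
from tri import *
np.set_printoptions(precision=4,suppress=True)
pts=dict(stray_cap=((508,74),(141,409)),tub=((347,128),(290,360)),needle=((460,100),(126,265)),
 cL=((30,405),(268,97)),cB=((178,512),(100,92)),cR=((392,345),(62,232)),cT=((245,258),(258,235)),
 red_near=((319,275),(112,135)),red_far=((246,230),(207,138)),white=((174,385),(136,46)),pink=((175,279),(216,92)),purple=((98,332),(223,54)))
for k,(p,q) in pts.items(): print(k,*tri(c1(*p),c2(*q)))
print('hole',plane('scene',c1(250,396),.03),plane('side',c2(128,155),.03))
print('stray z.07',plane('scene',c1(508,74),.072),plane('side',c2(141,409),.072))
print('stray mid z.02',plane('scene',c1(501,146),.02),plane('side',c2(143,510),.02))
for n,p in(('scene',c1(508,85)),('side',c2(141,425)),('scene',c1(250,396)),('scene',c1(250,430))):
    d=S[n];u,v=np.round(p).astype(int);z=d['range_z'][v,u];a,w=ray(n,p);print(n,a+w*z)
E
```

```text
stray_cap [ 0.4413 -0.1106  0.0724] 9.47686092227202e-05
tub [ 0.5282 -0.0523  0.0405] 0.0009416717004048435
needle [ 0.4481 -0.0354  0.0994] 0.00012090670356140004
cL [0.5904 0.2344 0.0298] 0.0029429018733572163
cB [0.4821 0.2649 0.0298] 0.0003606813499620897
cR [0.4322 0.1055 0.0271] 0.0034137956711697793
cT [0.5414 0.0758 0.0284] 0.0071816875352808856
red_near [0.4683 0.123  0.0796] 0.0013747386338496313
red_far [0.5209 0.1072 0.0803] 0.00045924946327810013
white [0.5011 0.2296 0.0804] 0.00037465829727007714
pink [0.538  0.1599 0.0802] 0.00015512614967953608
purple [0.5551 0.2119 0.0785] 0.0012526766715227197
hole [0.4843 0.1779 0.03  ] [0.4863 0.1797 0.03  ]
stray z.07 [ 0.4414 -0.1111  0.072 ] [ 0.4414 -0.1101  0.072 ]
stray mid z.02 [ 0.4383 -0.103   0.02  ] [ 0.4397 -0.1211  0.02  ]
scene [ 0.4393 -0.1065  0.067 ]
side [ 0.4397 -0.1196  0.0709]
scene [0.4926 0.1615 0.0102]
scene [0.4744 0.198  0.0275]
```

Heights and spacing agree with the text: cap 72 mm, rack caps 80 mm, hole at (0.485,0.177). Next I'll check what else the arm could hit, mainly the tool box, and work out the tool-frame shift.

```bash
python3 - <<'E'
from tri import *
from scipy.spatial.transform import Rotation as Rn
from station import manip
P=[]
for n in S:
    d=S[n];f=200/np.tan(np.radians(d['fov_y'])/2);v,u=np.mgrid[:400,:640];z=d['range_z']
    X=np.stack([(u-d['cx'])/f*z,(v-d['cy'])/f*z,z],-1)[z>0]
    P.append((X-d['t'])@d['R'])
P=np.concatenate(P)
xs=np.arange(-.1,.8,.08);ys=np.arange(-.3,.62,.08)
print('cm; rows x, cols y',np.round(ys,2))
for x in xs:
    print(f'{x:.2f}',*[f"{(100*np.percentile(q[:,2],98) if len(q:=P[(abs(P[:,0]-x)<.04)&(abs(P[:,1]-y)<.04)]) >3 else -1):4.0f}" for y in ys])
s=manip.sense();R=Rn.from_quat(s['tool_rot']).as_matrix();print(np.round(R,3))
c=np.array(s['tcp_pos']);h=np.array([.441,-.1105,.2]);print(R.T@(h-c), R.T@(np.array([.485,.1775,.2])-h))
E
```

```text
cm; rows x, cols y [-0.3  -0.22 -0.14 -0.06  0.02  0.1   0.18  0.26  0.34  0.42  0.5   0.58]
-0.10   -1   -1   -1    2    6    5   -1   -1    0   -1   -1   -1
-0.02    0    0   -1   -1   25   23    0   18   13   -1   -1   -1
0.06    0    0    0   24   34   31   14   21   21   18   -1   -1
0.14   -1    0    0   30   41   35   14   17   18   18   -1   -1
0.22   -1    0   43   42   48   39   14   19   19   18   22   22
0.30    1    0    1   43   46    2   14   19   19   22   22   25
0.38    1    1    2    1    2    2    0    0   19   22   23   29
0.46   -1    0    7    8    0    8    3    7    2    3   30   29
0.54   -1   -9    0    5    0    8    8    7    3    3   30   27
0.62  -11   -9   -9    0    0    0    3    3    0    0    0    0
0.70   11  -11   -1   -1   -1   -1   -1  -74  -74  -74  -74   -1
0.78   29   41   42   40   40   42   44   47   49   46   30   27
[[ 0.913  0.409 -0.   ]
 [ 0.409 -0.913  0.002]
 [ 0.    -0.002 -1.   ]]
[ 0.35724369 -0.34329534  0.04991364] [ 0.15781025 -0.24489928  0.00051998]
```

```bash
python3 drive.py '0.02 -0.02 0.003 0 0;0.05 -0.05 0.006 0 0;0.08 -0.08 0.01 0 0;0.11 -0.11 0.01 0 0;0.14 -0.14 0.015 0 0;0.17 -0.165 0.015 0 0;0.2 -0.195 0.02 0 0;0.23 -0.22 0.02 0 0;0.26 -0.25 0.025 0 0;0.29 -0.28 0.03 0 0;0.32 -0.31 0.03 0 0;0.345 -0.332 0.03 0 0;0.357 -0.343 0.03 0 0;0.357 -0.343 0.03 0 0;0.357 -0.343 0.03 0 0;0.357 -0.343 0.03 0 0'
python3 - <<'E'
from station import manip
import cv2,numpy as np
from scipy.spatial.transform import Rotation as Rn
s=manip.sense();R=Rn.from_quat(s['tool_rot']).as_matrix()
print(s['q'],s['tcp_pos'],R.T@(np.array([.441,-.1105,.121])-s['tcp_pos']),s['finger_gap'])
a=[manip.snapshot(n)['pixels'][...,::-1] for n in('side','wrist')]
cv2.imwrite('pics/m1.png',cv2.vconcat([cv2.resize(i,(480,300)) for i in a]))
E
```

```text
t: 1.7
tcp_pos: [0.4408, -0.1123, 0.2199]
tool_rot: [0.978, 0.208, -0.0, 0.0]
force: [-0.1, 0.2, 0.3]
finger_gap: 0.0
gripper_force: 0.0
[-4.95811468e-01  3.47374790e-01  1.87864357e+00 -3.92307082e-04
  9.15688800e-01  6.55326084e-01] [ 0.44083868 -0.11234134  0.2199306 ] [ 0.00092926 -0.00162539  0.09893015] 0.0001844681489795233
```

View pics/m1.png

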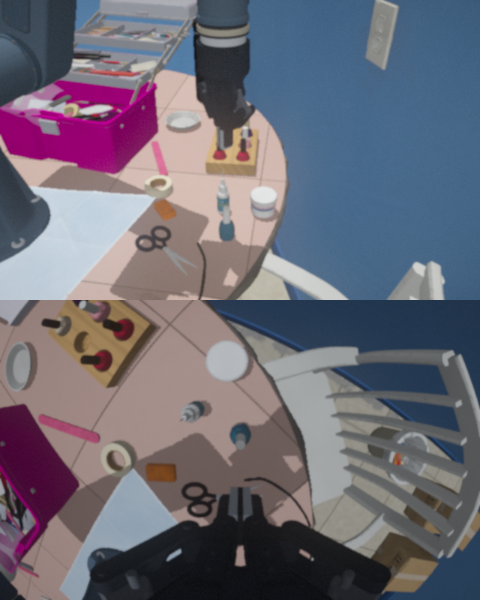

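The wrist view shows the gripper shut, with the stray at (238,432) below and ahead of the fingertips and the needle bottle clear at (192,410). The side view shows the tool above the stray. Now I'll descend and hold.

```bash
python3 drive.py '0 -0.002 0.01 0 0;0 -0.002 0.03 0 0;0 -0.002 0.05 0 0;0 -0.002 0.07 0 0;0 -0.002 0.085 0 0;0 -0.002 0.095 0 0;0 -0.002 0.099 0 0;0 -0.002 0.099 0 0;0 -0.002 0.099 0 0'
python3 - <<'E'
from station import manip
import cv2,numpy as np
s=manip.sense();print(s['tcp_pos'])
a=[manip.snapshot(n)['pixels'][...,::-1] for n in('scene','side')]
cv2.imwrite('pics/m2.png',np.hstack([cv2.resize(a[0][90:240,300:450],(400,400)),cv2.resize(a[1][190:340,230:380],(400,400))]))
E
```

```text
t: 2.7
tcp_pos: [0.4405, -0.1099, 0.1213]
tool_rot: [0.978, 0.209, 0.0, 0.0]
force: [-0.3, -0.6, 0.6]
finger_gap: -0.0
gripper_force: 0.0
[ 0.44054576 -0.10994757  0.12133531]
```

View pics/m2.png

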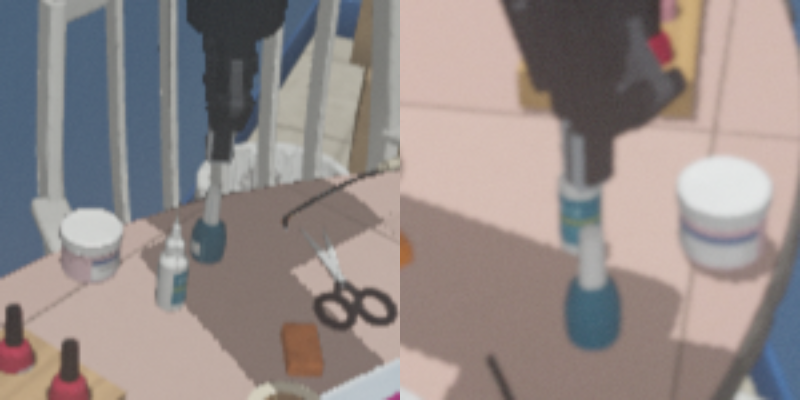

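In both views the fingertips are directly above the stray's white cap and not touching it (left panel at about (218,155), right panel at about (597,190)). I'll hold for two seconds, rise, and move over the hole at a safe height.

```bash
python3 drive.py '0 0 0 0 0;0 0 0 0 0;0 0 0 0 0;0 0 0 0 0;0 0 0 0 0;0 0 0 0 0;0 0 0 0 0;0 0 0 0 0;0 0 0 0 0;0 0 0 0 0;0 0 0 0 0;0 0 0 0 0;0 0 0 0 0;0 0 0 0 0;0 0 0 0 0;0 0 0 0 0;0 0 0 0 0;0 0 0 0 0;0 0 0 0 0;0 0 0 0 0'
python3 drive.py '0 0 -0.01 0 0;0 0 -0.03 0 0;0 0 -0.06 0 0;0 0 -0.08 0 0;0.02 -0.03 -0.09 0 0;0.04 -0.06 -0.09 0 0;0.06 -0.09 -0.09 0 0;0.08 -0.12 -0.09 0 0;0.1 -0.15 -0.09 0 0;0.12 -0.18 -0.09 0 0;0.14 -0.21 -0.09 0 0;0.15 -0.235 -0.09 0 0;0.158 -0.245 -0.09 0 0;0.158 -0.245 -0.09 0 0;0.158 -0.245 -0.09 0 0'
python3 - <<'E'
from station import manip
import cv2,numpy as np
from scipy.spatial.transform import Rotation as Rn
s=manip.sense();R=Rn.from_quat(s['tool_rot']).as_matrix()
print(s['q'],s['tcp_pos'],R.T@(np.array([.485,.1775,.085])-s['tcp_pos']))
a=[manip.snapshot(n)['pixels'][...,::-1] for n in('scene','side','wrist')]
cv2.imwrite('pics/m3.png',np.vstack([np.hstack([cv2.resize(i,(400,250)) for i in a[:2]]),np.hstack([cv2.resize(a[2],(400,250)),cv2.resize(a[2][100:300,160:480],(400,250))])]))
E
```

```text
t: 4.8
tcp_pos: [0.4403, -0.1097, 0.121]
tool_rot: [0.978, 0.209, 0.0, -0.0]
force: [0.5, 0.5, -0.4]
finger_gap: -0.003
gripper_force: 0.0
t: 6.3
tcp_pos: [0.4844, 0.1778, 0.2112]
tool_rot: [0.978, 0.209, -0.0, 0.0]
force: [0.6, -0.3, -0.1]
finger_gap: -0.001
gripper_force: 0.0
[ 1.35252760e-01  4.36087183e-01  1.74498877e+00 -7.66266338e-04
  9.60654463e-01  1.28548171e+00] [0.48438761 0.17776408 0.21118443] [0.00048999 0.00042015 0.12618454]
```

View pics/m3.png

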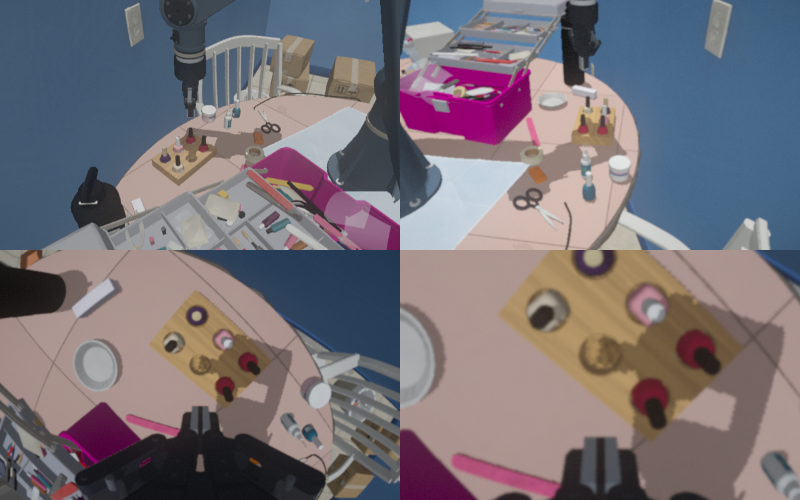

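The tool hovers high over the stand and the arm is well clear of the tool box. The wrist view shows the empty hole at crop pixel (600,355), which is full-frame (320,184). I'll check that pixel against my hole estimate.

```bash
python3 - <<'E'
from station import manip
import numpy as np
from scipy.spatial.transform import Rotation as Rn
s=manip.sense();R=Rn.from_quat(s['tool_rot']).as_matrix();d=manip.snapshot('wrist')
f=200/np.tan(np.radians(d['fov_y'])/2);H=d['hand_eye'];c=s['tcp_pos']+R@H[:3,3]
for p in((320,184),):
    e=np.array([p[0]-d['cx'],p[1]-d['cy']]);r=np.hypot(*e);th=r/f
    v=R@H[:3,:3]@np.r_[e/r*np.sin(th),np.cos(th)]
    print(c+v*(.03-c[2])/v[2])
E
```

```text
[0.48472343 0.17687374 0.03      ]
```

The wrist camera gives (0.485, 0.177), which matches. I'll descend and hold.

```bash
python3 drive.py '0 0 0.01 0 0;0 0 0.03 0 0;0 0 0.05 0 0;0 0 0.07 0 0;0 0 0.09 0 0;0 0 0.105 0 0;0 0 0.115 0 0;0 0 0.122 0 0;0 0 0.125 0 0;0 0 0.125 0 0;0 0 0.125 0 0'
python3 drive.py '0 0 0 0 0;0 0 0 0 0;0 0 0 0 0;0 0 0 0 0;0 0 0 0 0;0 0 0 0 0;0 0 0 0 0;0 0 0 0 0;0 0 0 0 0;0 0 0 0 0;0 0 0 0 0;0 0 0 0 0;0 0 0 0 0;0 0 0 0 0;0 0 0 0 0;0 0 0 0 0;0 0 0 0 0;0 0 0 0 0;0 0 0 0 0;0 0 0 0 0'
python3 - <<'E'
from station import manip
import cv2,numpy as np
a=[manip.snapshot(n)['pixels'][...,::-1] for n in('scene','side')]
cv2.imwrite('pics/m4.png',np.hstack([cv2.resize(a[0][150:300,220:370],(400,400)),cv2.resize(a[1][120:270,240:390],(400,400))]))
E
```

```text
t: 7.6
tcp_pos: [0.4848, 0.1785, 0.0865]
tool_rot: [0.978, 0.209, 0.001, 0.0]
force: [1.2, 0.4, -0.1]
finger_gap: -0.004
gripper_force: 0.0
t: 9.6
tcp_pos: [0.4844, 0.1785, 0.086]
tool_rot: [0.978, 0.209, -0.0, -0.0]
force: [-0.7, 0.1, 0.2]
finger_gap: -0.001
gripper_force: 0.0
```

View pics/m4.png

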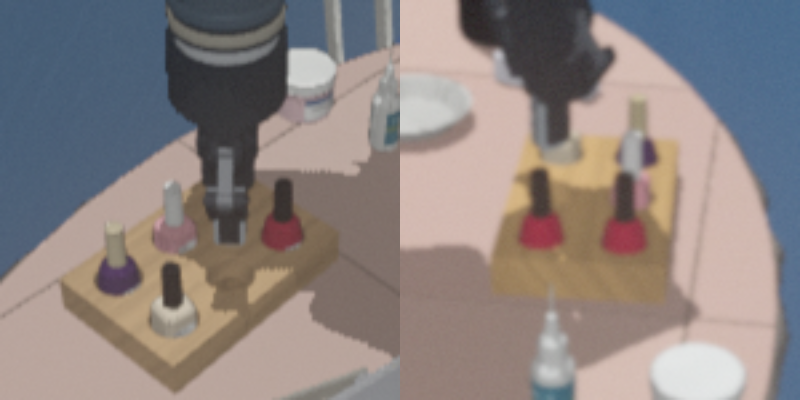

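The fingertips, at (230,240) in the left panel, hang about 37 mm above the empty hole at (233,275). All the bottles are standing and nothing is touched, so I'll hand in.

```bash
python3 -c "
from station import manip
print(manip.sign_off())"
```

```text
the job is handed in; nothing more can be done
None
```

The arm pointed at the stray bottle, fingertips about 3 cm above its cap, for over 2 s, then at the stand's empty hole, about 3.7 cm above the stand, for over 2 s; it was handed in still pointing there, with no sign of contact in the pictures or force readings (no verdict was returned).

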